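Third hand: press a wall bracket against the assembly jig's sprung plate

ROBOT

A 6-joint arm with a two-finger parallel gripper is mounted at the origin on a cart in front of the work surface, level with it; the furniture and walls round the work are solid. World frame = base frame: x ahead of the robot, y to its left, z up, the work surface at z = 0. Lengths are in mm, angles in rad, forces in N, time in s.
With the tool pointing down it reaches from about 350 to 875 mm from the base axis. Payload 4.2 kg.
Tool frame: the origin (TCP) lies at the very end of the fingers, on their centre line; the grasp point (between the pads) lies 19 mm behind it; z points along the fingers, y is the line along which they close (so a half turn about z gives the same grasp; the last joint's range is limited). The gripper opens to 85 mm and grips with 20 to 120 N. Pads are 22 mm wide; open, the fingers measure 114 mm over their backs; the gripper's body (76 mm by 85 mm) begins 54 mm behind the grasp point. The pads swing forward as they close: fully open they stand 13 mm farther back than shut.
Start: joints at [1.537, 0.385, 0.008, 0, -1.194, -0.259], TCP at [180.364, 598.388, 231.312] pointing down, gripper open.
Joint ranges: [-3.14, 3.14], [-1.21, 2.06], [-1.07, 1.41], [-3.16, 2.05], [-2.99, -0.16], [-3.1, 3.1]. Speed limits (rad/s): [2.79, 2.79, 3.14, 3.14, 3.14, 3.14].

INTERFACE

Orientations are given as a unit quaternion [x, y, z, w].
In Python, from bench import arm, optics gives the robot as it stands. The module is installed in compiled form; this text tells all that it offers.
- The arm moves only by the tool step_arm, never from a script. Its argument "motion" is a list of rows, each an object with "dr": the turn, a rotation vector about the tool's x, y, z in units of 8 degrees (1.0 is 8 degrees), a list of three; "slide": the shift along the tool's x, y, z in mm, a list of three; "jaw": the finger opening in mm, from 0 to 85.4. A call has exactly 8 rows; each row is the pose to reach, as a shift and turn from the pose commanded when the call began, along the tool's axes at that moment; what a row does not reach only later rows make up. A row lasts 1/8 s, in which the tool goes at most 62.5 mm and 10.7 degrees, less where a joint would pass 70% of its speed; a pose out of reach is approached as far as the arm can. A call with a gripper value outside its range is refused whole. The fingers move at their own pace and stop on an object; the grip force is fixed at half the most. Time passes only in rows, so rows that repeat a pose let the fingers close, or fill a call up. It gives the time, the measured TCP pose, the force, the opening and the grip force at its end, in the units of the state.
- arm.read_state(): the state, without advancing time (a new reading comes with each control period).
- optics.get_image(name): name is "side" or "top"; returns the picture (480x640x3 uint8, blue, green, red); there is no depth.
- optics.camera_info(name): a dict with "camera_matrix" (3x3 intrinsics, pixels), "k1" (the pictures are not rectified: a ray, as slopes to the right and down, at radius r is drawn at 1 + k1 r^2 times it, then the intrinsics apply), "view" (4x4, takes a point from world to camera coordinates). Camera axes: x right, y up, looking along -z (the intrinsics and any distortion apply to the point x, -y, -z); pixel columns grow to the right and rows downward; lengths in mm; the calibration is good to about 2 mm. A picture is of the moment at which its call begins. camera_info takes no time and is no camera call.
- arm.job_done(): hands the job in; it is judged then, once.
The state is a dict: "clock": time; "joints": joint angles; "joint_vel": joint speeds; "joint_efforts": joint torques, N m; "position": TCP position; "ee_rot": TCP orientation; "contact_force": force on the tool from outside, world axes, zero at the start; "wrist_torque": the same for the moment, N m; "gripper_width": finger opening in mm; "grasp_force": force on a finger pad.
Only numpy, scipy, OpenCV 4.12 (cv2) and the standard library are available. Lean on these libraries where they do the work, as an engineer would, in place of code of your own. Each camera call takes 0.05 s, during which the arm holds its last target. There are 200 camera calls.

TASK

Take the wide wall bracket, stand it on the bed of the assembly jig with its tall flange facing the jig's sprung plate, centred and square, then slide it against the plate and press with a steady 8 N or so, so that the plate sits about half way back in its travel; never drive the plate to its end stop. Keep pressing just like that for my colleague who will drive the screws: the program finishes while the robot is still holding the bracket against the plate. Leave the small bracket, the jar and the dropper bottle where they are.

Things in the scene. Friction and masses are not known exactly. Their poses are not given: they have to be found in the camera images.
- bracket_grip (a point): Wide grey wall bracket, loose, standing on its foot. Middle of its upright web, 40 mm above the underside. Web: 16 mm thick (across y), full from 15 mm behind (-x) to the flange, 17 mm before this point, top 22 mm above it, sloping down to the foot behind. Grip the web across y: foot top is 32 mm below this point, 34 mm free each side. x towards the flange's outer face, z up.
- bracket_face (a point): Centre of the outer face of the wide bracket's flange, the face to be pressed on the plate: 25 mm in +x from bracket_grip and 5 mm lower (35 mm over the underside). x points out of the face.
- bracket: The wide bracket, 0.18 to 0.35 kg: an L of a foot plate (70 long x 84 wide x 8 mm) and an upright flange (84 wide x 70 tall x 8 mm thick) at the foot's +x end, joined by the web in the middle. Origin: centre of the underside of its foot, 40 mm below and 10 mm behind (-x) bracket_grip; same axes.
- jig: Assembly jig, fixed: a bed plate 200 (x) x 130 (y) x 12 mm with, at its +x end, two posts (tops 75 mm above the worktop) that guide the sprung plate. Origin: centre of the bed's underside, on the worktop; x points from the open front to the plate. The bed is free from x = -100 mm to the plate at x = +50 mm.
- plate_face (a point): Centre of the front face of the jig's sprung plate: an upright steel plate 10 mm thick, 124 mm wide, from 14 to 78 mm above the worktop, that can be pushed back along the jig's x. 47 mm above the worktop (the height of bracket_face when the bracket stands on the bed); moves with the plate. x points into the plate, as the jig's x.
- plate (a joint): How far the plate is pushed back, m: 0 at rest, 0.020 at its end stop. A spring of 800 N/m resists: 8 N at 0.010. No preload.
- small_bracket_mid (a point): Bystander: a small bracket of the same form, only 46 mm wide (70 mm long, 70 mm tall); point in its middle, 35 mm up.
- jar: Bystander: white screw-top jar, 50 mm across, 98 mm tall, behind the jig; origin at its underside.
- dropper: Bystander: small dropper bottle, 27 mm across, 85 mm tall, behind and left of the jig; origin at its underside.
Things that resemble listed ones, but are neither listed nor needed, are in the scene too. Leave any red look-alike of the bracket alone.

How it is judged:
By the outcome, as a careful person would: the job done as asked, in the order asked, and still so for the second after the job is handed in, while the arm keeps its last pose, push and grip.
It also fails if it takes over 54 s, if anything falls off the work surface, if the arm or the gripper's body presses on something with over 40 N, if the wrist force passes 120 N, or if a joint passes its speed limit or range.

## Working session

There is one attempt and no reset: what is moved stays moved. The work goes in short steps, Python scripts to look and compute and a tool call to move; the robot and the scene stay as the last step left them, time stands still between calls to the robot, and variables do not carry over. Pictures are saved under pics/ and viewed, at most 10 in all, crops included, and the job is handed in when it is done.

Besides the shell and the picture viewer there is one more tool, called after "Emit:" by a JSON object that holds its "fn" and its "kwargs", one argument or row to a line. step_arm: Moves the arm, as the interface text tells. Its arguments: {"type":"object","properties":{"motion":{"type":"array","items":{"type":"object","properties":{"dr":{"type":"array","items":{"type":"number"}},"slide":{"type":"array","items":{"type":"number"}},"jaw":{"type":"number"}}}}},"required":["motion"]}

```bash
mkdir -p pics
python3 - <<'E'
from bench import arm, optics
import cv2
for n in("top","side"):
    cv2.imwrite(f"pics/{n}0.png",optics.get_image(n)); print(n,optics.camera_info(n))
s=arm.read_state();print({k:s[k] for k in("clock","position","ee_rot","contact_force","gripper_width")})
E
```

```text
top {'camera_matrix': array([[455.49687209,   0.        , 322.60432783],
       [  0.        , 455.49687209, 243.06737384],
       [  0.        ,   0.        ,   1.        ]]), 'k1': 0.02925941908376784, 'view': array([[ 1.84148652e-02, -9.99488868e-01,  2.61322557e-02,
        -8.24260116e+00],
       [ 9.90271277e-01,  2.18381246e-02,  1.37425960e-01,
        -5.95858070e+02],
       [-1.37926396e-01,  2.33473417e-02,  9.90167264e-01,
        -9.83069071e+02],
       [ 0.00000000e+00,  0.00000000e+00,  0.00000000e+00,
         1.00000000e+00]])}
side {'camera_matrix': array([[594.27406759,   0.        , 325.80237568],
       [  0.        , 594.27406759, 242.94533363],
       [  0.        ,   0.        ,   1.        ]]), 'k1': 0.03402235392770863, 'view': array([[ 9.60967423e-01, -2.76214978e-01,  1.57129661e-02,
        -5.47460899e+02],
       [ 1.33905028e-01,  5.14059706e-01,  8.47237902e-01,
        -1.52025485e+02],
       [-2.42097201e-01, -8.12063978e-01,  5.30981205e-01,
        -1.21087961e+03],
       [ 0.00000000e+00,  0.00000000e+00,  0.00000000e+00,
         1.00000000e+00]])}
{'clock': 0.1, 'position': array([180.221125  , 597.91175766, 230.32762315]), 'ee_rot': array([ 9.89290115e-01, -1.45959260e-01, -9.10510664e-05,  9.77280639e-04]), 'contact_force': array([ 0.15939462,  0.20186923, -0.53837342]), 'gripper_width': 85.57895994041785}
```

View pics/top0.png

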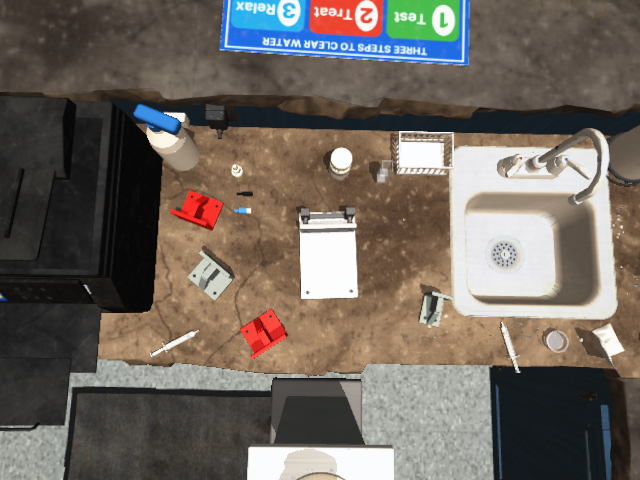

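View pics/side0.png

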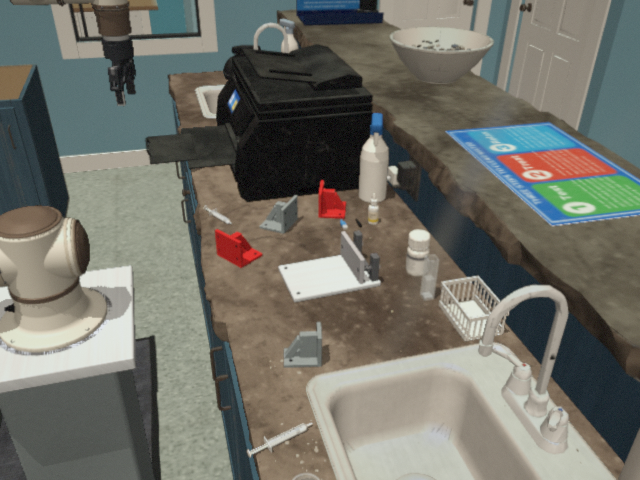

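The top view shows two grey candidates, at (211,275) and (432,308). The red look-alikes are at (200,210) and (264,332), and the jig is at (328,255). The left grey one looks wide (84 mm) and the right one narrow (46 mm). I'll confirm that in an enlarged crop.

```bash
cat > h.py <<'E'
from bench import arm, optics
import numpy as np, cv2
def ray(n,uv):
    c=optics.camera_info(n);K=c["camera_matrix"];V=c["view"];k=c["k1"]
    p=np.atleast_2d(np.array(uv,float)).reshape(-1,1,2)
    q=cv2.undistortPoints(p,K,np.array([k,0,0,0,0.]))[:,0]
    d=np.c_[q[:,0],-q[:,1],-np.ones(len(q))]@V[:3,:3]
    return -V[:3,:3].T@V[:3,3],d
def onz(n,uv,z):
    o,d=ray(n,uv); return o+d*((np.array(z)-o[2])/d[:,2])[:,None]
def proj(n,P):
    c=optics.camera_info(n);V=c["view"];P=np.atleast_2d(np.array(P,float))@V[:3,:3].T+V[:3,3]
    P=P*[1,-1,-1]; return cv2.projectPoints(P.reshape(-1,1,3),np.zeros(3),np.zeros(3),c["camera_matrix"],np.array([c["k1"],0,0,0,0.]))[0][:,0]
E
python3 - <<'E'
import cv2,numpy as np
t=cv2.imread("pics/top0.png");s=cv2.imread("pics/side0.png")
def c(i,x,y,w,h,W,H): return cv2.resize(i[y:y+h,x:x+w],(W,H),interpolation=cv2.INTER_CUBIC)
a=np.hstack([c(t,180,245,60,60,360,360),c(t,295,200,66,104,228,360),c(t,410,280,50,50,200,200)if 0 else c(t,410,280,35,60,210,360)])
b=np.hstack([c(s,255,190,50,48,250,240),c(s,275,228,110,75,352,240),c(s,280,315,50,60,196,240)])
cv2.imwrite("pics/c1.png",np.vstack([a[:,:798],b[:,:798]]))
E
```

```text
(no output)
```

View pics/c1.png

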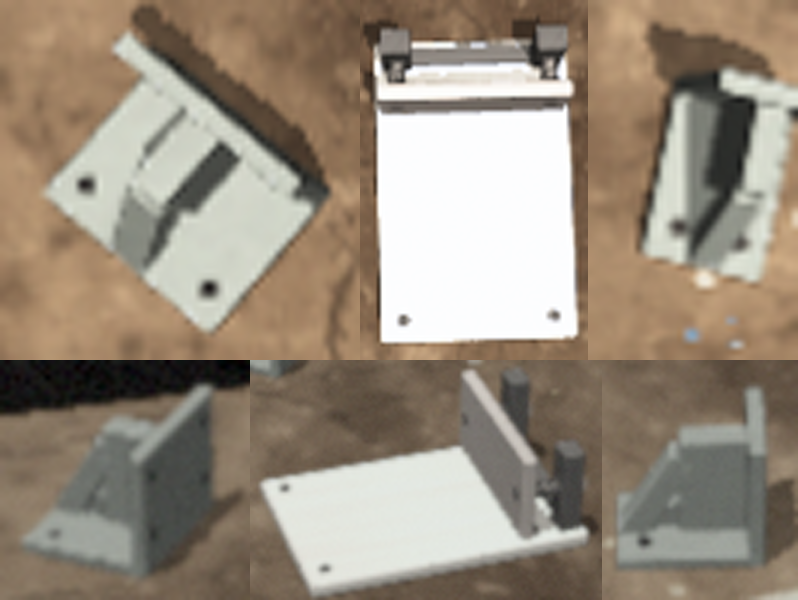

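The left grey bracket at (211,275) is the wide one: its flange runs about 38 px (≈84 mm) with wide foot wings. The right one at (432,308) is narrow, so it's the small bracket. Next I'll measure the poses.

Run:
```python
from h import *
np.set_printoptions(precision=1,suppress=True)
t=cv2.imread("pics/top0.png")
print("cams",ray("top",[[320,240]])[0],ray("side",[[320,240]])[0])
f=lambda x,y:(180+x/6-.4,245+y/6-.4)
A=onz("top",[f(45,190),f(210,330)],8);print("foot rear",A, np.linalg.norm(A[0]-A[1]))
B=onz("top",[f(115,50),f(298,197)],70);print("fl inner top",B,np.linalg.norm(B[0]-B[1]))
B2=onz("top",[f(131,36)],70);print("outer",B2)
g=lambda x,y:(295+(x-360)/3.4545-.4,200+y/3.4615-.4)
J=onz("top",[g(383,342),g(578,334)],12);print("bed front",J,np.linalg.norm(J[0]-J[1]))
P=onz("top",[g(378,102),g(573,96)],78);print("plate",P,np.linalg.norm(P[0]-P[1]))
# fits
u=(A[0]-A[1]);print("bracket yaw (x axis)",np.degrees(np.arctan2(-u[0],u[1])))
u=(B[0]-B[1]);print("yaw from flange",np.degrees(np.arctan2(-u[0],u[1])))
for Q in(J,P):
    u=Q[0]-Q[1];print("jig yaw",np.degrees(np.arctan2(-u[0],u[1])),Q.mean(0))
ar,bf=A.mean(0),B.mean(0);print("rear mid",ar,"inner flange mid",bf,"dist(62)",np.linalg.norm((bf-ar)[:2]), np.degrees(np.arctan2(*(bf-ar)[1::-1])))
print("jig dist (150)",np.linalg.norm((P.mean(0)-J.mean(0))[:2]))
# side check
h=lambda x,y:(255+x/5-.4,190+(y-360)/5-.4)
print("side flange top",onz("side",[h(140,462),h(210,388)],70), "foot rear corner",onz("side",[h(22,545)],8))
k=lambda x,y:(275+(x-250)/3.2-.4,228+(y-360)/3.2-.4)
print("side bed front",onz("side",[k(262,487),k(313,590)],12),"plate top",onz("side",[k(465,374),k(529,464)],78))
# mask
hsv=cv2.cvtColor(t,cv2.COLOR_BGR2HSV);m=((hsv[...,1]<60)&(hsv[...,2]>90)).astype(np.uint8);m[:, :180]=0;m[:245]=0;m[305:]=0;m[:,240:]=0
c=max(cv2.findContours(m,0,1)[0],key=cv2.contourArea);print(cv2.minAreaRect(c));print(cv2.approxPolyDP(c,2,True)[:,0].tolist())
```

```text
cams [ 454.6   27.7 1055.5] [  253.3 -1056.4   780.4]
foot rear [[517.5 310.    8. ]
 [465.9 245.3   8. ]] 82.75785678336756
fl inner top [[564.5 271.4  70. ]
 [513.  203.6  70. ]] 85.15998270606138
outer [[569.7 266.   70. ]]
bed front [[472.   49.3  12. ]
 [479.7 -79.2  12. ]] 128.67764523354342
plate [[620.4  54.8  78. ]
 [627.1 -68.1  78. ]] 123.08332306502437
bracket yaw (x axis) -38.546510589657586
yaw from flange -37.24698505530093
jig yaw 3.415547444931465 [475.9 -14.9  12. ]
jig yaw 3.0941385982933944 [623.7  -6.7  78. ]
rear mid [491.7 277.6   8. ] inner flange mid [538.7 237.5  70. ] dist(62) 61.81653781101604 -40.449216911729096
jig dist (150) 148.0904825351948
side flange top [[516.4 203.7  70. ]
 [568.3 271.7  70. ]] foot rear corner [[462.2 243.2   8. ]]
side bed front [[470.   45.6  12. ]
 [477.2 -80.4  12. ]] plate top [[622.2  54.1  78. ]
 [628.8 -67.7  78. ]]
((207.7950897216797, 275.24591064453125), (43.276466369628906, 30.088666915893555), 39.80556869506836)
[[201, 250], [199, 253], [203, 258], [187, 277], [215, 299], [232, 279]]
```

Both views agree. The bracket's grip point is at about (526.3, 248.8) with yaw −38.3°. The plate face is at about (624.5, −7.3) with jig yaw 3.2°. I'll write a goal-to-slide helper and start moving.

```bash
cat >> h.py <<'E'
from scipy.spatial.transform import Rotation as Rn
np.set_printoptions(precision=2,suppress=True)
def go(pos,yaw):
    s=arm.read_state();R0=Rn.from_quat(s["ee_rot"]);a=np.radians(yaw)
    R1=Rn.from_matrix(np.array([[np.cos(a),np.sin(a),0],[np.sin(a),-np.cos(a),0],[0,0,-1.]]))
    p=s["position"]
    print("t",s["clock"],"at",p,"yaw",np.degrees(np.arctan2(*R0.as_matrix()[1::-1,0])),"F",np.array(s["contact_force"]),"w",s["gripper_width"],"g",s["grasp_force"])
    print("slide",R0.inv().apply(np.array(pos)-p),"dr",(R0.inv()*R1).as_rotvec()/np.radians(8))
E
python3 -c "
from h import *
go([330,330,230],-38.3)"
```

```text
t 0.1 at [180.22 597.91 230.33] yaw -16.78566572014411 F [ 0.16  0.2  -0.54] w 85.57895994041785 g 0.0
slide [220.77 213.24   0.77] dr [ 0.01 -0.    2.69]
```

Emit:
{"fn": "step_arm", "kwargs": {
  "motion": [
    {"slide":[35,34,0],"dr":[0,0,0.4],"jaw":85},
    {"slide":[70,68,0],"dr":[0,0,0.8],"jaw":85},
    {"slide":[105,102,0],"dr":[0,0,1.3],"jaw":85},
    {"slide":[140,136,0],"dr":[0,0,1.8],"jaw":80},
    {"slide":[175,170,0],"dr":[0,0,2.3],"jaw":75},
    {"slide":[205,198,0],"dr":[0,0,2.6],"jaw":70},
    {"slide":[221,213,0],"dr":[0,0,2.7],"jaw":65},
    {"slide":[221,213,0],"dr":[0,0,2.7],"jaw":65}
  ]
}}

```text
clock: 1.1
position: [330.8, 329.4, 231.2]
ee_rot: [0.944, -0.33, -0.0, 0.0]
contact_force: [0.6, -0.7, -0.5]
gripper_width: 64.9
grasp_force: 0.0
```

```bash
python3 -c "
from h import *
go([526.3,248.8,110],-38.3)"
```

```text
t 1.1 at [330.8  329.38 231.17] yaw -38.507218030957546 F [ 0.61 -0.69 -0.48] w 64.87434598783462 g 0.0
slide [203.17 -58.72 121.13] dr [ 0.    0.   -0.03]
```

Emit:
{"fn": "step_arm", "kwargs": {
  "motion": [
    {"slide":[30,-9,10],"dr":[0,0,0],"jaw":65},
    {"slide":[65,-19,25],"dr":[0,0,0],"jaw":65},
    {"slide":[100,-29,45],"dr":[0,0,0],"jaw":65},
    {"slide":[135,-39,70],"dr":[0,0,0],"jaw":65},
    {"slide":[170,-49,95],"dr":[0,0,0],"jaw":65},
    {"slide":[195,-57,113],"dr":[0,0,0],"jaw":65},
    {"slide":[203,-59,121],"dr":[0,0,0],"jaw":65},
    {"slide":[203,-59,121],"dr":[0,0,0],"jaw":65}
  ]
}}

```text
clock: 2.1
position: [525.9, 251.1, 109.5]
ee_rot: [0.944, -0.329, -0.0, 0.001]
contact_force: [-1.3, -0.7, 0.3]
gripper_width: 64.8
grasp_force: 0.0
```

```bash
python3 -c "
from h import *
go([526.3,248.8,23],-38.3)
t=optics.get_image('top');s=optics.get_image('side')
a=cv2.resize(t[220:320,160:260],(400,400));b=cv2.resize(s[150:250,240:340],(400,400))
cv2.imwrite('pics/c2.png',np.hstack([a,b]))"
```

```text
t 2.1 at [525.9  251.13 109.51] yaw -38.375330326798554 F [-1.3  -0.72  0.33] w 64.77186413300477 g 0.0
slide [ 1.8   1.43 86.51] dr [ 0.01  0.   -0.01]
```

View pics/c2.png

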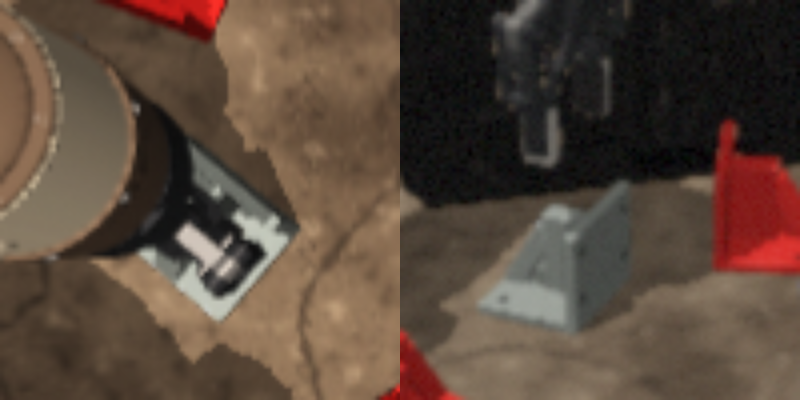

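The open fingers (crop about (210,255) in the top half, (540,130) in the side half) straddle the web above the bracket. They are clear of the red parts, so I'll descend.

Emit:
{"fn": "step_arm", "kwargs": {
  "motion": [
    {"slide":[1,1,12],"dr":[0,0,0],"jaw":65},
    {"slide":[2,1,30],"dr":[0,0,0],"jaw":65},
    {"slide":[2,1,48],"dr":[0,0,0],"jaw":65},
    {"slide":[2,1,64],"dr":[0,0,0],"jaw":65},
    {"slide":[2,1,76],"dr":[0,0,0],"jaw":65},
    {"slide":[2,1,84],"dr":[0,0,0],"jaw":65},
    {"slide":[2,1,86.5],"dr":[0,0,0],"jaw":65},
    {"slide":[2,1,86.5],"dr":[0,0,0],"jaw":65}
  ]
}}

```text
clock: 3.2
position: [527.4, 249.0, 24.0]
ee_rot: [0.944, -0.329, 0.0, -0.0]
contact_force: [0.0, -0.4, 0.1]
gripper_width: 64.9
grasp_force: 0.0
```

```bash
python3 -c "
from h import *
go([526.3,248.8,23],-38.3)"
```

```text
t 3.2 at [527.4  248.99  24.  ] yaw -38.37305614408686 F [ 0.04 -0.42  0.06] w 64.93613797269668 g 0.0
slide [-0.75  0.83  1.  ] dr [-0.   -0.   -0.01]
```

No contact. Closing on the web.

Emit:
{"fn": "step_arm", "kwargs": {
  "motion": [
    {"slide":[0,0,0],"dr":[0,0,0],"jaw":40},
    {"slide":[0,0,0],"dr":[0,0,0],"jaw":25},
    {"slide":[0,0,0],"dr":[0,0,0],"jaw":18},
    {"slide":[0,0,0],"dr":[0,0,0],"jaw":10},
    {"slide":[0,0,0],"dr":[0,0,0],"jaw":0},
    {"slide":[0,0,0],"dr":[0,0,0],"jaw":0},
    {"slide":[0,0,0],"dr":[0,0,0],"jaw":0},
    {"slide":[0,0,0],"dr":[0,0,0],"jaw":0}
  ]
}}

```text
clock: 4.2
position: [527.7, 249.4, 24.2]
ee_rot: [0.944, -0.329, 0.0, -0.001]
contact_force: [-0.2, 2.3, 4.4]
gripper_width: 15.2
grasp_force: 59.1
```

Emit:
{"fn": "step_arm", "kwargs": {
  "motion": [
    {"slide":[0,0,0],"dr":[0,0,0],"jaw":0},
    {"slide":[0,0,0],"dr":[0,0,0],"jaw":0},
    {"slide":[0,0,-5],"dr":[0,0,0],"jaw":0},
    {"slide":[0,0,-15],"dr":[0,0,0],"jaw":0},
    {"slide":[0,0,-30],"dr":[0,0,0],"jaw":0},
    {"slide":[0,0,-45],"dr":[0,0,0],"jaw":0},
    {"slide":[0,0,-55],"dr":[0,0,0],"jaw":0},
    {"slide":[0,0,-60],"dr":[0,0,0],"jaw":0}
  ]
}}

```text
clock: 5.2
position: [527.4, 249.0, 84.9]
ee_rot: [0.944, -0.329, 0.0, -0.001]
contact_force: [-0.3, 0.3, -1.6]
gripper_width: 15.5
grasp_force: 58.5
```

```bash
python3 -c "
from h import *
go([560,-11,84],3.2)"
```

```text
t 5.2 at [527.38 249.04  84.9 ] yaw -38.379757463937445 F [-0.33  0.34 -1.6 ] w 15.520793251774212 g 58.545788526535034
slide [187.02 183.6    0.69] dr [-0.01 -0.   -5.2 ]
```

Emit:
{"fn": "step_arm", "kwargs": {
  "motion": [
    {"slide":[20,20,0],"dr":[0,0,-0.5],"jaw":0},
    {"slide":[48,47,0],"dr":[0,0,-1.2],"jaw":0},
    {"slide":[78,77,0],"dr":[0,0,-2.1],"jaw":0},
    {"slide":[108,106,0],"dr":[0,0,-3.0],"jaw":0},
    {"slide":[138,136,0],"dr":[0,0,-3.9],"jaw":0},
    {"slide":[165,162,0],"dr":[0,0,-4.7],"jaw":0},
    {"slide":[182,179,0],"dr":[0,0,-5.1],"jaw":0},
    {"slide":[187,183.5,0],"dr":[0,0,-5.2],"jaw":0}
  ]
}}

```text
clock: 6.2
position: [559.6, -12.5, 83.6]
ee_rot: [1.0, 0.027, -0.0, 0.0]
contact_force: [-0.5, 1.7, -2.0]
gripper_width: 15.4
grasp_force: 58.7
```

Emit:
{"fn": "step_arm", "kwargs": {
  "motion": [
    {"slide":[0,0,0],"dr":[0,0,0],"jaw":0},
    {"slide":[0,0,0],"dr":[0,0,0],"jaw":0},
    {"slide":[0,0,0],"dr":[0,0,0],"jaw":0},
    {"slide":[0,0,5],"dr":[0,0,0],"jaw":0},
    {"slide":[0,0,15],"dr":[0,0,0],"jaw":0},
    {"slide":[0,0,25],"dr":[0,0,0],"jaw":0},
    {"slide":[0,0,30],"dr":[0,0,0],"jaw":0},
    {"slide":[0,0,30],"dr":[0,0,0],"jaw":0}
  ]
}}

```text
clock: 7.2
position: [559.5, -11.2, 53.1]
ee_rot: [1.0, 0.028, -0.001, 0.0]
contact_force: [-0.3, 0.7, -2.4]
gripper_width: 15.2
grasp_force: 58.7
```

```bash
python3 -c "
from h import *
go([560,-11,36],3.2)
t=optics.get_image('top');s=optics.get_image('side')
cv2.imwrite('pics/t3.png',t);cv2.imwrite('pics/s3.png',s)
a=cv2.resize(t[190:310,280:380],(400,480),interpolation=2);b=cv2.resize(s[215:315,275:375],(400,400),interpolation=2)
cv2.imwrite('pics/c3.png',np.hstack([a,cv2.copyMakeBorder(b,0,80,0,0,0)]))"
```

```text
t 7.2 at [559.52 -11.22  53.09] yaw 3.2185969372407994 F [-0.32  0.7  -2.38] w 15.150424771709032 g 58.713730573654175
slide [ 0.52 -0.2  17.09] dr [0.   0.01 0.  ]
```

View pics/c3.png

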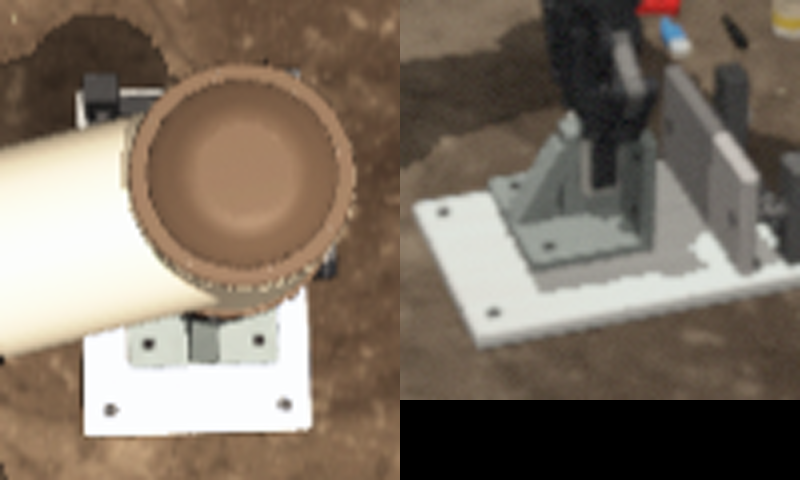

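The bracket hangs about 17 mm above the bed. The foot's rear corners are at crop (127,368) and (277,362), and the bed front corners at (84,435) and (312,428). I'll check centring and squareness.

Run:
```python
from h import *
g=lambda x,y:(280+x/4-.4,190+y/4-.4)
A=onz("top",[g(127,367),g(277,362)],37);J=onz("top",[g(84,435),g(312,429)],12)
for Q in(A,J):
    u=Q[0]-Q[1];print(Q,np.linalg.norm(u),np.degrees(np.arctan2(-u[0],u[1])))
a=np.radians(3.2);d=(A.mean(0)-J.mean(0))[:2];print("jig x,y of foot rear rel bed front mid",d@[np.cos(a),np.sin(a)],d@[-np.sin(a),np.cos(a)])
t=cv2.imread("pics/t3.png");hsv=cv2.cvtColor(t,cv2.COLOR_BGR2HSV)
# edges by line fit: foot rear edge & bed front edge & bed side edges
gray=t.astype(float).mean(2)
def vedge(cols,r0,r1,sign):  # subpixel row of strongest step
    P=[]
    for c in cols:
        gr=np.diff(gray[r0:r1,c])*sign;i=int(gr.argmax())
        w=gr[max(0,i-1):i+2].clip(0);P.append((c,r0+max(0,i-1)+(w*np.arange(len(w))).sum()/w.sum()+.5))
    return np.array(P)
def yaw(P,z):
    W=onz("top",P,z)[:,:2];vx,vy,x,y=cv2.fitLine(W.astype(np.float32),cv2.DIST_HUBER,0,.01,.01).ravel()
    return (np.degrees(np.arctan2(-vx,vy))+90)%180-90,x,y
print("bed front yaw",yaw(vedge(range(305,355),290,305,-1),12))
print("foot rear yaw",yaw(vedge([*range(314,326),*range(337,347)],276,288,1),37))
def hedge(rows,c0,c1,sign):
    P=[]
    for r in rows:
        gr=np.diff(gray[r,c0:c1])*sign;i=int(gr.argmax());w=gr[max(0,i-1):i+2].clip(0)
        P.append((c0+max(0,i-1)+(w*np.arange(len(w))).sum()/w.sum()+.5,r))
    return np.array(P)
L=hedge(range(284,294),296,306,1);R=hedge(range(270,294),350,362,-1)
l=onz("top",L,12)[:,:2];r=onz("top",R,12)[:,:2]
n=np.array([-np.sin(a),np.cos(a)]);print("bed sides lat",(l@n).mean(),(r@n).mean(),"mid",((l@n).mean()+(r@n).mean())/2)
fl=hedge(range(272,279),306,318,-1);fr=hedge(range(272,278),344,354,1)
fl=onz("top",fl,37)[:,:2]@n;fr=onz("top",fr,37)[:,:2]@n;print("foot lat",fl,fr,(np.median(fl)+np.median(fr))/2)
```

```text
[[509.76  27.23  37.  ]
 [514.21 -56.51  37.  ]] 83.85830412354885 3.04630663838123
[[472.13  50.77  12.  ]
 [477.98 -78.94  12.  ]] 129.8470025352007 2.5839870247497374
jig x,y of foot rear rel bed front mid 36.84437611719027 -2.618910142257326
bed front yaw (np.float32(2.7136993), np.float32(474.62424), np.float32(-15.885021))
foot rear yaw (np.float32(2.9891815), np.float32(511.52493), np.float32(-14.405665))
bed sides lat 23.840155954499675 -105.71053251220313 mid -40.935188278851726
foot lat [ -0.08  -0.76 -10.67 -10.6  -10.46 -10.42  -0.98] [-87.48 -78.22 -78.36 -78.37 -77.95 -86.37] -44.39384504899046
```

The bracket sits about 2.6 mm to the jig's −y side and is square to within about 0.3°. I'll shift it over and lower it onto the bed.

Emit:
{"fn": "step_arm", "kwargs": {
  "motion": [
    {"slide":[0,-1,0],"dr":[0,0,0],"jaw":0},
    {"slide":[0,-2.5,2],"dr":[0,0,0],"jaw":0},
    {"slide":[0,-2.6,6],"dr":[0,0,0],"jaw":0},
    {"slide":[0,-2.6,10],"dr":[0,0,0],"jaw":0},
    {"slide":[0,-2.6,13],"dr":[0,0,0],"jaw":0},
    {"slide":[0,-2.6,15],"dr":[0,0,0],"jaw":0},
    {"slide":[0,-2.6,16],"dr":[0,0,0],"jaw":0},
    {"slide":[0,-2.6,16],"dr":[0,0,0],"jaw":0}
  ]
}}

```text
clock: 8.3
position: [559.8, -8.5, 37.8]
ee_rot: [1.0, 0.028, -0.0, 0.0]
contact_force: [0.2, -0.4, -2.6]
gripper_width: 15.6
grasp_force: 58.7
```

Emit:
{"fn": "step_arm", "kwargs": {
  "motion": [
    {"slide":[0,0,0.2],"dr":[0,0,0],"jaw":0},
    {"slide":[0,0,0.4],"dr":[0,0,0],"jaw":0},
    {"slide":[0,0,0.6],"dr":[0,0,0],"jaw":0},
    {"slide":[0,0,0.7],"dr":[0,0,0],"jaw":0},
    {"slide":[0,0,0.8],"dr":[0,0,0],"jaw":0},
    {"slide":[0,0,0.8],"dr":[0,0,0],"jaw":0},
    {"slide":[0,0,0.8],"dr":[0,0,0],"jaw":0},
    {"slide":[0,0,0.8],"dr":[0,0,0],"jaw":0}
  ]
}}

```text
clock: 9.3
position: [559.8, -8.5, 37.0]
ee_rot: [1.0, 0.028, 0.0, 0.0]
contact_force: [1.3, 0.5, -1.3]
gripper_width: 15.5
grasp_force: 58.7
```

```bash
python3 -c "
from h import *
go([600,-6,36],3.2)
print(arm.read_state()['wrist_torque'])"
```

```text
t 9.3 at [559.75  -8.48  37.01] yaw 3.225104446463292 F [ 1.26  0.48 -1.31] w 15.478302536572023 g 58.71454954147339
slide [40.32 -0.21  1.01] dr [ 0. -0.  0.]
[ 0.01 -0.02 -0.03]
```

Not resting yet: Fz is still about minus the bracket's weight. I'll lower in fine steps.

Emit:
{"fn": "step_arm", "kwargs": {
  "motion": [
    {"slide":[0,0,0.2],"dr":[0,0,0],"jaw":0},
    {"slide":[0,0,0.4],"dr":[0,0,0],"jaw":0},
    {"slide":[0,0,0.6],"dr":[0,0,0],"jaw":0},
    {"slide":[0,0,0.6],"dr":[0,0,0],"jaw":0},
    {"slide":[0,0,0.6],"dr":[0,0,0],"jaw":0},
    {"slide":[0,0,0.6],"dr":[0,0,0],"jaw":0},
    {"slide":[0,0,0.6],"dr":[0,0,0],"jaw":0},
    {"slide":[0,0,0.6],"dr":[0,0,0],"jaw":0}
  ]
}}

```text
clock: 10.3
position: [559.7, -8.5, 36.4]
ee_rot: [1.0, 0.028, 0.0, 0.0]
contact_force: [-0.2, 0.1, -2.2]
gripper_width: 15.5
grasp_force: 58.7
```

Emit:
{"fn": "step_arm", "kwargs": {
  "motion": [
    {"slide":[0,0,0.1],"dr":[0,0,0],"jaw":0},
    {"slide":[0,0,0.2],"dr":[0,0,0],"jaw":0},
    {"slide":[0,0,0.3],"dr":[0,0,0],"jaw":0},
    {"slide":[0,0,0.4],"dr":[0,0,0],"jaw":0},
    {"slide":[0,0,0.4],"dr":[0,0,0],"jaw":0},
    {"slide":[0,0,0.4],"dr":[0,0,0],"jaw":0},
    {"slide":[0,0,0.4],"dr":[0,0,0],"jaw":0},
    {"slide":[0,0,0.4],"dr":[0,0,0],"jaw":0}
  ]
}}

```text
clock: 11.3
position: [559.7, -8.5, 36.2]
ee_rot: [1.0, 0.028, 0.0, 0.0]
contact_force: [-2.2, 0.7, 1.6]
gripper_width: 15.3
grasp_force: 59.2
```

It's resting on the bed (net about 4 N). Sliding forward to just short of the plate.

Emit:
{"fn": "step_arm", "kwargs": {
  "motion": [
    {"slide":[3,0,0],"dr":[0,0,0],"jaw":0},
    {"slide":[8,0,0],"dr":[0,0,0],"jaw":0},
    {"slide":[13,0,0],"dr":[0,0,0],"jaw":0},
    {"slide":[18,0,0],"dr":[0,0,0],"jaw":0},
    {"slide":[23,0,0],"dr":[0,0,0],"jaw":0},
    {"slide":[27,0,0],"dr":[0,0,0],"jaw":0},
    {"slide":[30,0,0],"dr":[0,0,0],"jaw":0},
    {"slide":[32,0,0],"dr":[0,0,0],"jaw":0}
  ]
}}

```text
clock: 12.3
position: [589.7, -7.4, 36.3]
ee_rot: [1.0, 0.028, -0.002, 0.001]
contact_force: [-7.2, -0.4, 7.7]
gripper_width: 15.1
grasp_force: 60.1
```

Emit:
{"fn": "step_arm", "kwargs": {
  "motion": [
    {"slide":[0.5,0,0],"dr":[0,0,0],"jaw":0},
    {"slide":[1,0,0],"dr":[0,0,0],"jaw":0},
    {"slide":[1.5,0,0],"dr":[0,0,0],"jaw":0},
    {"slide":[2,0,0],"dr":[0,0,0],"jaw":0},
    {"slide":[2.5,0,0],"dr":[0,0,0],"jaw":0},
    {"slide":[3,0,0],"dr":[0,0,0],"jaw":0},
    {"slide":[3.5,0,0],"dr":[0,0,0],"jaw":0},
    {"slide":[4,0,0],"dr":[0,0,0],"jaw":0}
  ]
}}

```text
clock: 13.3
position: [592.6, -7.1, 36.4]
ee_rot: [1.0, 0.028, -0.003, 0.001]
contact_force: [-8.4, 0.3, 10.3]
gripper_width: 15.2
grasp_force: 60.3
```

```bash
python3 -c "
from h import *
go([600,-6,36.2],3.2)
t=optics.get_image('top');s=optics.get_image('side')
cv2.imwrite('pics/t4.png',t);cv2.imwrite('pics/s4.png',s)
b=cv2.resize(s[222:302,300:400],(800,600),interpolation=2)
cv2.imwrite('pics/c4.png',b)"
```

```text
t 13.3 at [592.61  -7.13  36.39] yaw 3.20232662121198 F [-8.42  0.34 10.29] w 15.231973191747178 g 60.34191012382507
slide [ 7.44 -0.72  0.14] dr [0.01 0.05 0.  ]
```

View pics/c4.png

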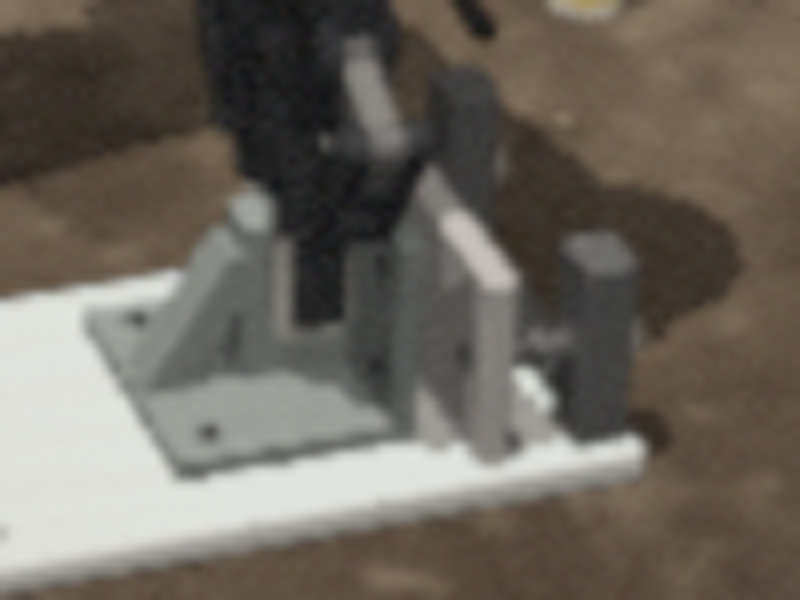

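The bracket isn't quite at the plate yet: the flange foot is at crop x≈410 and a sliver of bed still shows before the plate. The −8 N reading is bed friction from too much downforce, so I'll ease up slightly and check.

Emit:
{"fn": "step_arm", "kwargs": {
  "motion": [
    {"slide":[0,0,-0.2],"dr":[0,0,0],"jaw":0},
    {"slide":[0,0,-0.4],"dr":[0,0,0],"jaw":0},
    {"slide":[0,0,-0.6],"dr":[0,0,0],"jaw":0},
    {"slide":[0,0,-0.6],"dr":[0,0,0],"jaw":0},
    {"slide":[0.2,0,-0.6],"dr":[0,0,0],"jaw":0},
    {"slide":[0.5,0,-0.6],"dr":[0,0,0],"jaw":0},
    {"slide":[0.8,0,-0.6],"dr":[0,0,0],"jaw":0},
    {"slide":[1,0,-0.6],"dr":[0,0,0],"jaw":0}
  ]
}}

```text
clock: 14.4
position: [596.7, -6.4, 36.5]
ee_rot: [1.0, 0.028, 0.0, -0.0]
contact_force: [-0.6, -0.9, -2.3]
gripper_width: 15.5
grasp_force: 58.9
```

```bash
python3 -c "
from h import *
go([600,-6,36.2],3.2)
print(arm.read_state()['wrist_torque'])"
```

```text
t 14.4 at [596.71  -6.36  36.52] yaw 3.225822004347542 F [-0.59 -0.86 -2.31] w 15.479230585218877 g 58.928309082984924
slide [ 3.3  -0.17  0.32] dr [-0. -0.  0.]
[-0.02 -0.02  0.02]
```

Now it's just off the bed. I'll settle it back with very light downforce and advance in small steps to find contact.

Emit:
{"fn": "step_arm", "kwargs": {
  "motion": [
    {"slide":[0,0,0.15],"dr":[0,0,0],"jaw":0},
    {"slide":[0,0,0.3],"dr":[0,0,0],"jaw":0},
    {"slide":[0,0,0.3],"dr":[0,0,0],"jaw":0},
    {"slide":[0.5,0,0.3],"dr":[0,0,0],"jaw":0},
    {"slide":[1,0,0.3],"dr":[0,0,0],"jaw":0},
    {"slide":[1.5,0,0.3],"dr":[0,0,0],"jaw":0},
    {"slide":[2,0,0.3],"dr":[0,0,0],"jaw":0},
    {"slide":[2,0,0.3],"dr":[0,0,0],"jaw":0}
  ]
}}

```text
clock: 15.4
position: [598.7, -6.3, 36.3]
ee_rot: [1.0, 0.028, 0.0, 0.0]
contact_force: [0.5, 0.2, -2.6]
gripper_width: 15.7
grasp_force: 58.9
```

Emit:
{"fn": "step_arm", "kwargs": {
  "motion": [
    {"slide":[0.5,0,0],"dr":[0,0,0],"jaw":0},
    {"slide":[1,0,0],"dr":[0,0,0],"jaw":0},
    {"slide":[1.5,0,0],"dr":[0,0,0],"jaw":0},
    {"slide":[2,0,0],"dr":[0,0,0],"jaw":0},
    {"slide":[2.5,0,0],"dr":[0,0,0],"jaw":0},
    {"slide":[3,0,0],"dr":[0,0,0],"jaw":0},
    {"slide":[3,0,0],"dr":[0,0,0],"jaw":0},
    {"slide":[3,0,0],"dr":[0,0,0],"jaw":0}
  ]
}}

```text
clock: 16.4
position: [601.6, -6.1, 36.3]
ee_rot: [1.0, 0.028, -0.0, 0.0]
contact_force: [-0.7, 0.3, -2.4]
gripper_width: 15.5
grasp_force: 58.9
```

Emit:
{"fn": "step_arm", "kwargs": {
  "motion": [
    {"slide":[0.5,0,0],"dr":[0,0,0],"jaw":0},
    {"slide":[1,0,0],"dr":[0,0,0],"jaw":0},
    {"slide":[1.5,0,0],"dr":[0,0,0],"jaw":0},
    {"slide":[2,0,0],"dr":[0,0,0],"jaw":0},
    {"slide":[2.5,0,0],"dr":[0,0,0],"jaw":0},
    {"slide":[3,0,0],"dr":[0,0,0],"jaw":0},
    {"slide":[3,0,0],"dr":[0,0,0],"jaw":0},
    {"slide":[3,0,0],"dr":[0,0,0],"jaw":0}
  ]
}}

```text
clock: 17.4
position: [604.4, -6.0, 36.3]
ee_rot: [1.0, 0.028, -0.0, 0.0]
contact_force: [-2.0, 0.3, -0.7]
gripper_width: 15.5
grasp_force: 59.0
```

Contact started near x≈602. I'll keep pressing in small steps towards x≈612.

Emit:
{"fn": "step_arm", "kwargs": {
  "motion": [
    {"slide":[0.6,0,0],"dr":[0,0,0],"jaw":0},
    {"slide":[1.2,0,0],"dr":[0,0,0],"jaw":0},
    {"slide":[1.8,0,0],"dr":[0,0,0],"jaw":0},
    {"slide":[2.4,0,0],"dr":[0,0,0],"jaw":0},
    {"slide":[3,0,0],"dr":[0,0,0],"jaw":0},
    {"slide":[3.5,0,0],"dr":[0,0,0],"jaw":0},
    {"slide":[4,0,0],"dr":[0,0,0],"jaw":0},
    {"slide":[4,0,0],"dr":[0,0,0],"jaw":0}
  ]
}}

```text
clock: 18.4
position: [607.5, -5.8, 36.3]
ee_rot: [1.0, 0.028, -0.001, 0.0]
contact_force: [-6.8, 0.3, 1.8]
gripper_width: 15.4
grasp_force: 59.3
```

```bash
python3 -c "
from h import *
F=[]
for i in range(6):
    s=arm.read_state();F.append(s['contact_force']);optics.get_image('top')
print(np.array(F),np.mean(F,0));go([612,-5.5,36.3],3.2)
s=optics.get_image('side');cv2.imwrite('pics/s5.png',s)"
```

```text
[[-6.84  0.3   1.79]
 [-6.97  0.24  2.49]
 [-5.91  0.59  3.44]
 [-7.16  1.57  2.83]
 [-6.33  0.54  3.62]
 [-6.24  1.19  3.59]] [-6.57  0.74  2.96]
t 18.7 at [607.53  -5.8   36.35] yaw 3.2025757301385473 F [-6.03  0.82  3.31] w 15.359626772575954 g 59.31342601776123
slide [ 4.48 -0.05  0.04] dr [0.   0.02 0.  ]
```

Emit:
{"fn": "step_arm", "kwargs": {
  "motion": [
    {"slide":[0,0,-0.2],"dr":[0,0,0],"jaw":0},
    {"slide":[0,0,-0.4],"dr":[0,0,0],"jaw":0},
    {"slide":[0.6,0,-0.4],"dr":[0,0,0],"jaw":0},
    {"slide":[1.2,0,-0.4],"dr":[0,0,0],"jaw":0},
    {"slide":[1.8,0,-0.4],"dr":[0,0,0],"jaw":0},
    {"slide":[2.4,0,-0.4],"dr":[0,0,0],"jaw":0},
    {"slide":[3,0,-0.4],"dr":[0,0,0],"jaw":0},
    {"slide":[3,0,-0.4],"dr":[0,0,0],"jaw":0}
  ]
}}

```text
clock: 19.75
position: [609.5, -5.7, 36.3]
ee_rot: [1.0, 0.028, -0.002, 0.0]
contact_force: [-8.7, 1.2, 3.7]
gripper_width: 15.5
grasp_force: 59.2
```

```bash
python3 -c "
from h import *
F=[]
for i in range(6):
    s=arm.read_state();F.append(s['contact_force']);im=optics.get_image('side')
print(np.mean(F,0));go([612,-5.5,36.3],3.2)
cv2.imwrite('pics/s6.png',im)
a=cv2.resize(cv2.imread('pics/s4.png')[232:292,320:400],(400,300),interpolation=2);b=cv2.resize(im[232:292,320:400],(400,300),interpolation=2)
cv2.imwrite('pics/c6.png',np.hstack([a,b]))"
```

```text
[-7.94  1.58  3.39]
t 20.05 at [609.53  -5.72  36.35] yaw 3.173576552608369 F [-8.04  1.3   3.01] w 15.127230971513733 g 59.24789786338806
slide [ 2.47 -0.09  0.04] dr [ 0.    0.03 -0.  ]
```

View pics/c6.png

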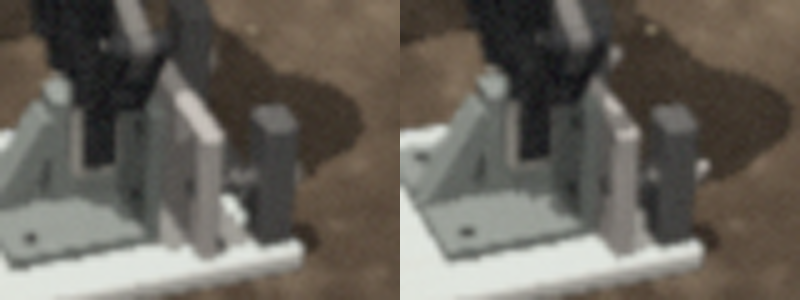

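The flange is now flush on the plate, whose right edge moved from crop x≈222 to ≈237. I'll measure the plate travel subpixel against the at-rest picture.

```bash
cat >> h.py <<'E'
def travel(im,ref="pics/side0.png"):
    a=np.radians(3.1);P=np.array([624.5,-7,0])
    x=np.array([np.cos(a),np.sin(a),0]);y=np.array([-np.sin(a),np.cos(a),0]);p0=P-62*y+5*x+[0,0,50]
    q=proj("side",[p0,p0+10*x]);d=(q[1]-q[0])/10
    r=cv2.imread(ref) if isinstance(ref,str) else ref
    up=lambda i:cv2.GaussianBlur(cv2.resize(i[235:290,335:385],None,fx=8,fy=8,interpolation=2),(0,0),4)
    A,B=up(r),up(im);c=((q[0]-[335,235])*8).astype(int)
    T=A[c[1]-90:c[1]+90,c[0]-40:c[0]+38]
    M=cv2.matchTemplate(B,T,cv2.TM_CCOEFF_NORMED);_,v,_,l=cv2.minMaxLoc(M)
    s=(np.array(l)-[c[0]-40,c[1]-90])/8
    return "plate px",q[0],"shift px",s,"expected px/mm",d,"travel mm",s@d/(d@d),"score",v
E
python3 - <<'E'
from h import *
for n in("s3","s4","s5","s6"): print(n,*travel(cv2.imread(f"pics/{n}.png")))
E
```

```text
s3 plate px [363.1  270.86] shift px [-0.12  0.  ] expected px/mm [ 0.43 -0.08] travel mm -0.2814447244774906 score 0.9693710207939148
s4 plate px [363.1  270.86] shift px [0. 0.] expected px/mm [ 0.43 -0.08] travel mm 0.0 score 0.9558513760566711
s5 plate px [363.1  270.86] shift px [ -5.12 -21.  ] expected px/mm [ 0.43 -0.08] travel mm -2.6249201741806223 score 0.6668907999992371
s6 plate px [363.1  270.86] shift px [ -5.88 -22.38] expected px/mm [ 0.43 -0.08] travel mm -3.7299132304303195 score 0.6497355699539185
```

```bash
cat >> h.py <<'E'
def edge(im):
    g=cv2.GaussianBlur(im,(0,0),.7).astype(float).mean(2);E=[]
    for v in range(262,275):
        d=-np.diff(g[v,358:374]);i=int(d.argmax());i=min(max(i,1),len(d)-2)
        E.append(358.5+i+.5*(d[i-1]-d[i+1])/(d[i-1]-2*d[i]+d[i+1]))
    return np.array(E)
E
python3 - <<'E'
from h import *
r=np.mean([edge(cv2.imread(f"pics/{n}.png")) for n in("side0","s3","s4")],0);print(r)
for n in("side0","s4","s5","s6"):
    e=edge(cv2.imread(f"pics/{n}.png"));print(n,e,"mm",np.median(e-r)/.43)
E
```

```text
[365.75 365.45 365.29 363.66 363.56 363.56 363.73 363.82 366.19 366.77
 367.33 367.76 368.48]
side0 [369.08 368.55 368.39 363.7  363.56 363.54 363.72 363.86 366.22 366.77
 367.34 367.76 368.48] mm 0.022036613761376302
s4 [364.19 364.03 363.89 363.72 363.57 363.56 363.76 363.82 366.15 366.79
 367.34 367.77 368.5 ] mm 0.01164715009431982
s5 [366.38 366.24 366.08 365.97 365.82 365.76 365.89 366.15 366.16 366.49
 367.19 367.75 368.6 ] mm 1.8298682396148305
s6 [367.24 367.14 367.02 366.87 366.75 366.8  366.87 367.   366.93 366.98
 367.14 367.69 368.41] mm 3.927451458949019
```

In the valid rows (265–269) the edge gives 5.2 mm and then 7.4 mm of travel. That matches contact at x≈602.1, so the target is x≈612. I'll ease off the downforce and add about 2.6 mm.

Emit:
{"fn": "step_arm", "kwargs": {
  "motion": [
    {"slide":[0,0,-0.2],"dr":[0,0,0],"jaw":0},
    {"slide":[0,0,-0.4],"dr":[0,0,0],"jaw":0},
    {"slide":[0.5,0,-0.5],"dr":[0,0,0],"jaw":0},
    {"slide":[1.1,0,-0.5],"dr":[0,0,0],"jaw":0},
    {"slide":[1.7,0,-0.5],"dr":[0,0,0],"jaw":0},
    {"slide":[2.3,0,-0.5],"dr":[0,0,0],"jaw":0},
    {"slide":[3,0,-0.5],"dr":[0,0,0],"jaw":0},
    {"slide":[3,0,-0.5],"dr":[0,0,0],"jaw":0}
  ]
}}

```text
clock: 21.05
position: [611.6, -5.6, 36.4]
ee_rot: [1.0, 0.027, -0.003, 0.0]
contact_force: [-9.4, 1.9, 2.6]
gripper_width: 15.3
grasp_force: 59.2
```

```bash
cat > chk.py <<'E'
from h import *
F=[]
for i in range(6):
    F.append(arm.read_state()['contact_force']);im=optics.get_image('side')
print(np.mean(F,0));go([612.1,-5.5,36.3],3.2)
r=np.array([363.7,363.56,363.55,363.73,363.84]);e=edge(im)[3:8];print(e,"travel",np.median(e-r)/.43)
cv2.imwrite('pics/s7.png',im)
E
python3 chk.py
```

```text
[-9.05  1.8   2.43]
t 21.35 at [611.61  -5.63  36.4 ] yaw 3.141985036955417 F [-9.25  1.93  3.  ] w 15.698339141938192 g 59.18709576129913
slide [ 0.5  -0.11  0.1 ] dr [ 0.    0.05 -0.01]
[367.84 367.8  367.79 367.83 367.85] travel 9.621416982152496
```

Travel is about 9.6 mm. One small trim for the 0.4° compliance tilt and the last half millimetre.

Emit:
{"fn": "step_arm", "kwargs": {
  "motion": [
    {"slide":[0,0,0],"dr":[0,0.01,0],"jaw":0},
    {"slide":[0,0,0],"dr":[0,0.02,0],"jaw":0},
    {"slide":[0.2,0,0],"dr":[0,0.03,0],"jaw":0},
    {"slide":[0.3,0,0],"dr":[0,0.04,0],"jaw":0},
    {"slide":[0.5,0,0],"dr":[0,0.05,0],"jaw":0},
    {"slide":[0.5,0,0],"dr":[0,0.05,0],"jaw":0},
    {"slide":[0.5,0,0],"dr":[0,0.05,0],"jaw":0},
    {"slide":[0.5,0,0],"dr":[0,0.05,0],"jaw":0}
  ]
}}

```text
clock: 22.35
position: [611.5, -5.6, 36.3]
ee_rot: [1.0, 0.027, -0.001, 0.0]
contact_force: [-10.4, 2.0, 2.8]
gripper_width: 15.2
grasp_force: 59.2
```

```bash
python3 chk.py; python3 -c "
from h import *
t=optics.get_image('top');im=cv2.imread('pics/s7.png')
a=cv2.resize(t[190:310,280:380],(400,480),interpolation=2);b=cv2.resize(im[222:302,310:390],(400,480),interpolation=2)
cv2.imwrite('pics/c7.png',np.hstack([a,b]))"
```

```text
[-10.2    1.75   3.18]
t 22.65 at [611.47  -5.65  36.28] yaw 3.140739339501666 F [-10.49   2.05   3.74] w 15.718371805306424 g 59.218416810035706
slide [ 0.64 -0.11 -0.02] dr [ 0.    0.01 -0.01]
[367.83 367.76 367.72 367.8  367.64] travel 9.604156358238528
```

View pics/c7.png

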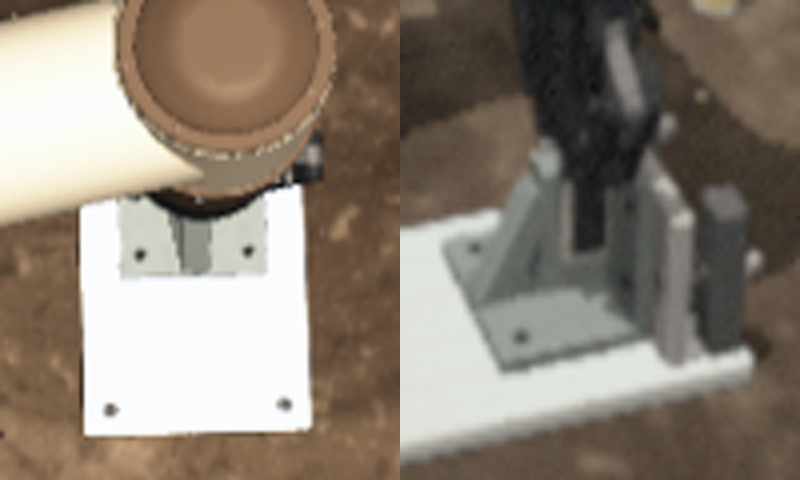

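The bracket is centred, with 40 px to the bed edge on each side of the foot (121–267 against 81–307). Its rear edge is parallel to the bed front and its flange is flush on the plate. Plate travel is about 9.5 mm (7.6 N spring), so I'm handing in.

```bash
python3 -c "
from bench import arm
print(arm.job_done())"
```

```text
the job is handed in; nothing more can be done
None
```

I handed the job in with the arm still pressing the wide bracket, centred and square, against the sprung plate: about 9.5 mm of the 20 mm travel, or roughly 7.6 N on the spring. The small bracket, jar, dropper bottle and red look-alikes were not touched.

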